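Pin the keeper bar of a tube carrier for transport

ROBOT

A 6-joint arm with a two-finger parallel gripper is mounted at the origin on a cart in front of the work surface, level with it; the furniture and walls round the work are solid. World frame = base frame: x ahead of the robot, y to its left, z up, the work surface at z = 0. Lengths are in m, angles in degrees, forces in N, time in s.
With the tool pointing down it reaches from about 0.35 to 0.95 m from the base axis. Payload 17.4 kg.
Tool frame: the origin (TCP) lies on the mounting face of the last link; the fingertips stand 186 mm ahead of it and the grasp point (between the pads) lies 167 mm ahead of it; z points along the fingers, y is the direction in which the jaws open and shut (so a half turn about z gives the same grasp; the last joint's range is limited). The gripper opens to 93 mm and grips with 3 to 60 N. Pads are 15 mm wide; open, the fingers measure 128 mm over their backs; the gripper's body (75 mm by 188 mm) begins 65 mm behind the grasp point.
Start: joints at [-2.166, 6.646, 82.598, -0, 90.757, -2.166], TCP at [0.675, -0, 0.405] pointing down, gripper open.
Joint ranges: [-162.19, 162.19], [-47.58, 125.68], [4.15, 143.07], [-65.23, 245.23], [0.69, 171.88], [-170.13, 170.13]. Speed limits (degrees/s): [108.29, 108.29, 127.2, 180, 180, 180].

INTERFACE

Orientations are given as a 3x3 rotation matrix whose columns are the frame's x, y, z axes.
In Python, from bench import bot gives the robot as it stands.
- The arm moves only by the tool step_arm, never from a script. Its argument "targets" is a list of rows, each a list of 3 entries, a list of its own where there are three numbers: the turn, a rotation vector about the world's x, y, z in degrees, then the shift along the world's x, y, z in m, then the gripper's target within -1 to 1 (shut at 1, half-way at 0, fully open at -1). A call has 1 to 10 rows; each row is the pose to reach, as a shift and turn from the pose commanded when the call began; what a row does not reach only later rows make up. A row lasts 1/10 s, in which the tool goes at most 50 mm and 8.59 degrees, less where a joint would pass 70% of its speed; a pose out of reach is approached as far as the arm can. A call with a gripper value outside its range is refused whole. The fingers move at their own pace and stop on an object; the grip force is fixed at half the most. Time passes only in rows, so rows that repeat a pose let the fingers close. It gives the time, the measured TCP pose, the force and the opening at its end, in the units of the state.
- bot.read_state(): the state, without advancing time (a new reading comes with each control period).
- bot.camera(name): name is "scene" or "side" or "wrist"; returns the picture (384x512x3 uint8, red, green, blue); there is no depth.
- bot.camera_info(name): a dict with "K" (3x3 intrinsics, pixels), "eye" and "rotation" of the camera in the world. Camera axes: x right, y up, looking along -z (the intrinsics and any distortion apply to the point x, -y, -z); pixel columns grow to the right and rows downward; lengths in m; the calibration is good to about 2 mm. The wrist camera is an equidistant fisheye: a pixel r from the principal point sees the ray r / f radians off the axis. A picture is of the moment at which its call begins: read the wrist's pose just before it. camera_info takes no time and is no camera call; for the wrist camera it gives the pose at the moment of the call.
- bot.close_job(): hands the job in, once; it reports no verdict.
The state is a dict: "t": time; "joint_pos": joint angles; "joint_velocities": joint speeds; "effort": joint torques, N m; "eef_pos": TCP position; "ee_rot": TCP orientation; "force": force on the tool from outside, world axes, zero at the start; "moment": the same for the moment, N m; "finger_gap": opening from 0.0 (shut) to 1.0 (fully open).
Only numpy, scipy, OpenCV 4.12 (cv2) and the standard library are available. Lean on these libraries where they do the work, as an engineer would, in place of code of your own. Each camera call takes 0.05 s, during which the arm holds its last target. There are 200 camera calls.

TASK

Make the tube carrier ready for transport: first swing its keeper bar back over the tubes by the knob until the bushing at its free end stands right above the fixed bushing of the carrier. Then take the longer of the two locking pins out of the pin holder and thread it from above through the bar's bushing and on through the lower one, until its tip shows below the lower bushing but still hangs clear of the base plate. Finish still holding the pin like that, not let go and with a clear gap under its collar, so that a colleague can fit the clip; leave the shorter pin, the tubes and the other things where they stand.

Things in the scene. Friction and masses are not known exactly. Their poses are not given: they have to be found in the camera images.
- carrier: Fixed tube carrier: grey metal base plate 100 (x) x 254 (y) x 12 mm with a white block (z 12 to 42 mm) in which three capped tubes stand in a row along y, tops at z 93 mm. Origin at the underside of the plate, z up; its -x side looks roughly to the robot. The pivot post is at y +90 mm; a 16 mm wide bracket at y -116 mm carries the lower bushing at y -90 mm. It stands somewhere on the trolley, turned up to 0.3 rad.
- keeper_bar (a joint): Swivel angle (rad) of the keeper bar about the vertical pivot. 0: the bar lies over the tubes, the two bushings in line. Positive: its free end is swung out to the carrier's -x side (towards the robot), i.e. clockwise seen from above. Range -0.35 to 1.2, no stop or detent at 0; light friction (0.06 N m) keeps it where it is left.
- pivot (a point): Point on the bar's vertical swivel axis, 102 mm above the trolley top, at the middle of the bar's thickness (bar 18 mm wide, 8 mm thick, z 98 to 106 mm).
- bar_knob (a point): Centre of the upright round grey knob on the keeper bar, 100 mm from the swivel axis: diameter 14 mm, from the bar's top at z 106 mm (with a 22 mm washer 3 mm thick) to its own top at z 140 mm; this point is at z 128 mm. Moves with the bar.
- upper_mouth (a point): Centre of the mouth (top rim, z 114 mm) of the bushing at the free end of the keeper bar, 180 mm from the swivel axis. Vertical bore 15 mm wide, bell mouth widening to 23 mm in the top 6 mm, bushing 20 mm tall (z 94 to 114 mm), 23 mm outside, 31 mm over the rim. Its z is up. Moves with the bar, 80 mm beyond the knob.
- lower_mouth (a point): Centre of the mouth (top rim, z 70 mm) of the fixed bushing of the carrier: same bore and bell mouth, 20 mm tall (z 50 to 70 mm), with free space of 38 mm below it down to the base plate's top at z 12 mm. Its z is up.
- pin_holder: Fixed pin holder, block 116 (x) x 46 (y) mm on a 126 x 56 mm foot, 46 mm high, with two vertical holes at x -35 and x +35 mm, 40 mm deep, bottom at z 6 mm, 13.5 mm wide. One pin stands in each; which one is where changes. Origin at the underside, z up.
- long_pin: The longer locking pin, loose, about 80 g, standing upright in the holder: steel shank of diameter 12 mm and 110 mm long with tapered tip (6 mm across at the end, 6 mm taper), then a collar of 22 mm diameter, 4 mm thick, then a flat upright grey grip 26 mm (along its x) x 12 mm (along its y, the way to pinch it) x 36 mm tall; 150 mm in all. Origin at the tip's end, z along the pin up to the grip.
- long_pin_tip (a point): End of the long pin's tapered tip, on its axis.
- long_pin_collar (a point): Underside of the long pin's collar, on its axis, 110 mm above the tip.
- short_pin: The shorter locking pin, too short for this job, to be left in the holder: same but with a shank of only 60 mm, 100 mm in all. Origin at its tip.
- tube_1: Capped sample tube, 16 mm wide, 81 mm tall, loose in the carrier's block; leave alone. Origin at its lower end.
- tube_2: As tube_1, the middle one.
- tube_3: As tube_1, the one next to the pivot.
- tape: Roll of paper tape, 48 mm wide, 25 mm high, loose; leave alone.
- needle_holder: Upright cream plastic needle holder, 31 mm wide, 54 mm high, loose; leave alone.

How it is judged (in metres and radians):
On the way, in this order (a step that is already met when the one before it is completed fails the run):
1. the keeper bar is swung in: its bushing stands above the lower one (value of joint keeper_bar between -0.05 and 0.05 rad), for 0.2 s.
2. the long pin is lifted out of the holder (height (world z) of long_pin_tip above 0.06 m), for 0.1 s.
3. the long pin's tip has entered the bar's bushing (horizontal distance between long_pin_tip and upper_mouth below 0.008 m and z of long_pin_tip in the frame of upper_mouth below -0.012 m), for 0.1 s.
At the end, for the whole second after the job is handed in: Bar within 0.05 rad of 0; long pin upright (0.1 rad) through both bushings, its tip 2 mm or more below the lower bushing and 3 mm or more above the base plate, its collar 10 mm or more above the upper mouth; held by the fingers (over 1 N), at rest (all of step 1 and horizontal distance between long_pin_tip and lower_mouth below 0.008 m and z of long_pin_tip in the frame of lower_mouth below -0.022 m and z of long_pin_tip in the frame of carrier above 0.015 m and horizontal distance between long_pin_collar and upper_mouth below 0.008 m and z of long_pin_collar in the frame of upper_mouth above 0.01 m and angle between the z axis of long_pin and the z axis of carrier, either way round below 0.1 rad and contact force between the fingers and long_pin above 1 N and linear speed of long_pin below 0.02 m/s); the arm keeps its last pose, push and grip.
It fails at once if the shorter pin is taken or knocked out (distance of short_pin from where it was at the start of the episode above 0.025 m).
It fails at once if a tube in the carrier is disturbed (distance of any of tube_1, tube_2, tube_3 from where it was at the start of the episode above 0.02 m).
It fails at once if the tape roll or the needle holder is knocked away (distance of any of tape, needle_holder from where it was at the start of the episode above 0.03 m).
It also fails if it takes over 54 s, if anything falls off the work surface, if the arm or the gripper's body presses on something with over 40 N, if the wrist force passes 120 N, or if a joint passes its speed limit or range.

## Working session

There is one attempt and no reset: what is moved stays moved. The work goes in short steps, Python scripts to look and compute and a tool call to move; the robot and the scene stay as the last step left them, time stands still between calls to the robot, and variables do not carry over. Pictures are saved under pics/ and viewed, about 8 in all and at most 12, crops included, and the job is handed in when it is done.

Besides the shell and the picture viewer there is one more tool, called after "Emit:" by a JSON object that holds its "fn" and its "kwargs". step_arm: Moves the arm, as the interface text tells. Its arguments: {"type":"object","properties":{"targets":{"type":"array","items":{"type":"array"}}},"required":["targets"]}

```bash
mkdir -p pics; ls
cat > h.py <<'E'
import numpy as np,cv2
from bench import bot
def snap(n,f):
    ci=bot.camera_info(n); im=bot.camera(n); im=np.asarray(im)
    cv2.imwrite('pics/'+f,im[:,:,::-1]); np.savez('pics/'+f+'.npz',im=im,K=ci['K'],eye=ci['eye'],R=ci['rotation'],n=n)
    return im,ci
def load(f):
    d=np.load('pics/'+f+'.npz'); return d['im'],dict(K=d['K'],eye=d['eye'],rotation=d['R'],n=str(d['n']))
def ray(ci,u,v,fish=False):
    K=np.array(ci['K']);x=(u-K[0,2])/K[0,0];y=(v-K[1,2])/K[1,1]
    if fish:
        r=np.hypot(x,y);s=np.sin(r)/max(r,1e-9);d=np.array([x*s,-y*s,-np.cos(r)])
    else: d=np.array([x,-y,-1.])
    d=np.array(ci['rotation'])@d; return np.array(ci['eye']),d/np.linalg.norm(d)
def onz(ci,u,v,z,fish=False):
    e,d=ray(ci,u,v,fish); return e+d*(z-e[2])/d[2]
def proj(ci,P,fish=False):
    K=np.array(ci['K']);c=np.array(ci['rotation']).T@(np.array(P)-np.array(ci['eye']))
    x,y,z=c[0],-c[1],-c[2]
    if fish:
        r=np.hypot(x,y);t=np.arctan2(r,z);x,y=x/r*t,y/r*t
    else:x,y=x/z,y/z
    return np.array([K[0,0]*x+K[0,2],K[1,1]*y+K[1,2]])
E
python3 - <<'E'
from h import *
ims=[]
for n in ['scene','side','wrist']:
    im,ci=snap(n,n+'0.png'); print(n,{k:np.round(v,4).tolist() if not isinstance(v,str) else v for k,v in ci.items()})
s=bot.read_state(); print({k:np.round(v,3).tolist() for k,v in s.items()})
E
```

```text
pics
scene {'K': [[466.0066, 0.0, 257.2488], [0.0, 466.0066, 191.9037], [0.0, 0.0, 1.0]], 'eye': [0.0536, -0.5609, 0.4983], 'rotation': [[0.8773, 0.2178, -0.4276], [-0.4797, 0.3694, -0.7959], [-0.0154, 0.9034, 0.4285]]}
side {'K': [[355.1659, 0.0, 247.2793], [0.0, 355.1659, 197.7999], [0.0, 0.0, 1.0]], 'eye': [0.4661, 0.9187, 0.5652], 'rotation': [[-0.9994, -0.0283, 0.0206], [0.0329, -0.5584, 0.8289], [-0.012, 0.8291, 0.559]]}
wrist {'K': [[297.3186, 0.0, 250.5876], [0.0, 297.3186, 191.143], [0.0, 0.0, 1.0]], 'eye': [0.6745, 0.0695, 0.3857], 'rotation': [[1.0, -0.0017, 0.0012], [0.0013, 0.9681, 0.2506], [-0.0015, -0.2506, 0.9681]]}
{'t': 0.15, 'joint_pos': [-2.167, 6.669, 82.627, 0.001, 90.758, -2.167], 'joint_velocities': [-0.057, -0.044, -0.161, -0.01, 0.056, 0.041], 'effort': [0.001, -72.177, -62.295, 0.078, 0.023, 0.0], 'eef_pos': [0.675, -0.0, 0.404], 'ee_rot': [[0.0, 1.0, -0.001], [1.0, -0.0, 0.0], [0.0, -0.001, -1.0]], 'force': [-0.273, 0.412, -1.152], 'moment': [-0.037, -0.015, -0.009], 'finger_gap': 1.0}
```

View pics/scene0.png

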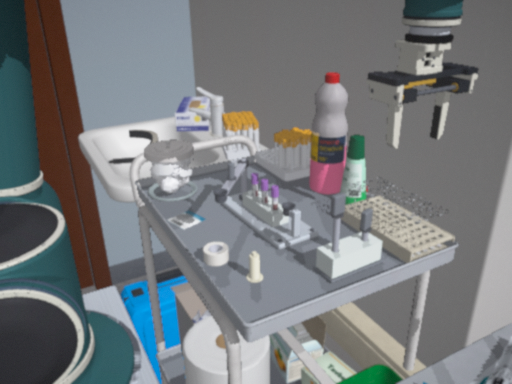

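View pics/wrist0.png

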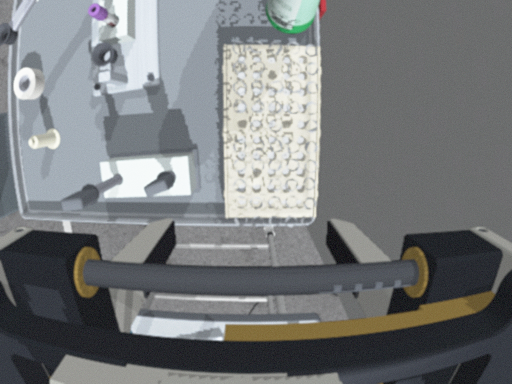

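View pics/side0.png

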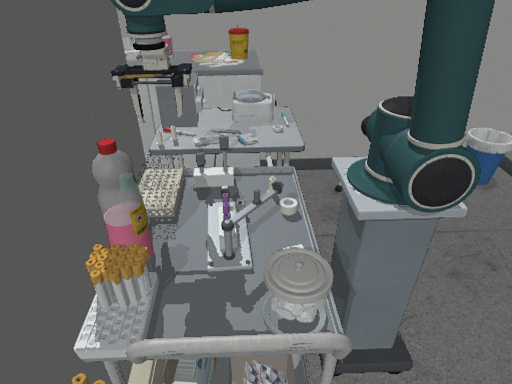

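The scene shows the carrier near scene (265,210), with the holder at (348,255). In the side view the pivot is at about (228,228), the knob at (257,197) and the bar's end at (278,187). I'll zoom in for precise pixels.

Run:
```python
from h import *
a,_=load('scene0.png');b,_=load('side0.png');w,_=load('wrist0.png')
f=lambda im,x,y,w,h,s:cv2.resize(im[y:y+h,x:x+w],None,fx=s,fy=s,interpolation=cv2.INTER_CUBIC)
A=f(a,190,150,200,150,4)
B=f(b,180,120,130,150,4);W=f(w,0,0,200,220,4)
cv2.imwrite('pics/c1.png',A[:,:,::-1])
o=np.zeros((600,800,3),np.uint8);o[:,:520]=B;W2=f(w,80,130,112,110,2.5);o[:W2.shape[0],520:520+W2.shape[1]]=W2[:,:280]
W3=f(w,0,0,112,110,2.5);o[300:300+275,520:]=W3[:,:280];cv2.imwrite('pics/c2.png',o[:,:,::-1])
```

```text
(no output)
```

View pics/c1.png

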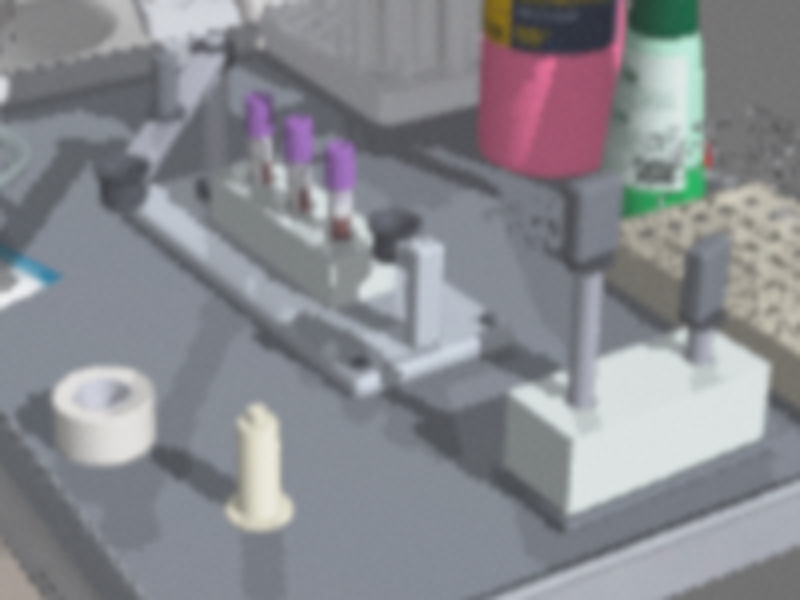

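View pics/c2.png

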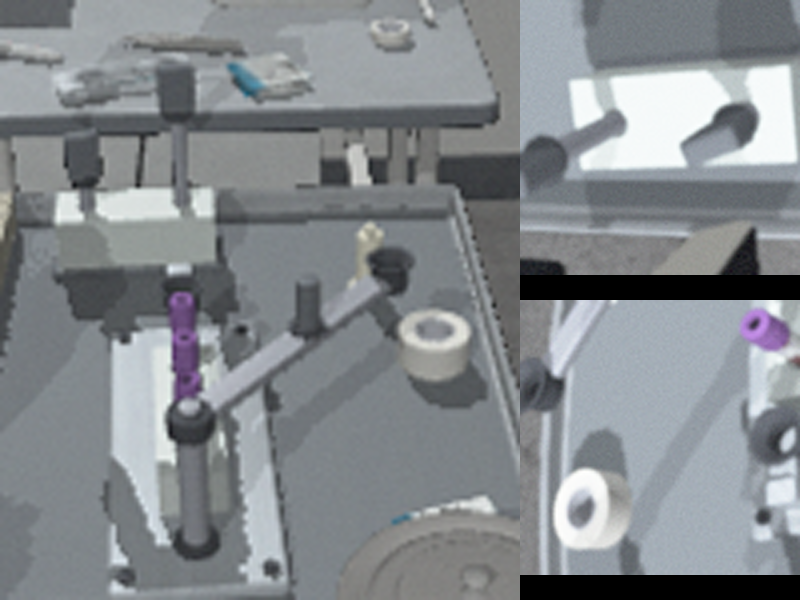

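Run:
```python
from h import *
C={n:load(n+'0.png')[1] for n in['scene','side','wrist']}
S=lambda u,v:('scene',190+u/4,150+v/4)
D=lambda u,v:('side',180+u/4,120+v/4)
W=lambda u,v:('wrist',(u-520)/2.5,(v-300)/2.5)
W2=lambda u,v:('wrist',80+(u-520)/2.5,130+v/2.5)
P=dict(upper=(.114,[S(125,165),D(390,258),W(540,380)]),knobtop=(.14,[S(168,50),D(307,282)]),
lower=(.07,[S(398,220),W(781,433),D(243,330)]),collar=(.118,[S(587,262),D(177,118),W2(545,163)]),griptop=(.156,[S(594,180),D(177,65)]),
hole=(.046,[S(583,402),W2(612,124),D(180,200)]),shortc=(.068,[S(705,322),D(85,180),W2(735,122)]),
pivot=(.106,[D(190,415)]),t1=(.093,[S(341,147),W(757,326),D(181,300)]),t2=(.093,[S(299,122),D(185,342)]),t3=(.093,[S(258,97),D(189,382)]),
tape=(.025,[S(103,395),D(435,330),W(578,507)]),needle=(.054,[S(260,415),D(370,232)]),
plateBL=(.012,[D(125,590)]),plateBR=(.012,[D(287,590)]),plSc1=(.012,[S(365,385)]),plSc2=(.012,[S(480,340)]),
hf1=(.046,[S(575,420)]),hf2=(.046,[S(510,390)]),hf3=(.046,[S(768,362)]),hb1=(.046,[D(55,222)]),hb2=(.046,[D(215,228)]))
for k,(z,L) in P.items():
    A=np.zeros((3,3));b=np.zeros(3);o=[]
    for n,u,v in L:
        f=n=='wrist';e,d=ray(C[n],u,v,f);M=np.eye(3)-np.outer(d,d);A+=M;b+=M@e;o.append(np.round(onz(C[n],u,v,z,f)[:2],3).tolist())
    print(k,z,o,np.round(np.linalg.solve(A,b),3) if len(L)>1 else '')
```

```text
upper 0.114 [[0.378, 0.191], [0.375, 0.196], [0.387, 0.193]] [0.379 0.195 0.111]
knobtop 0.14 [[0.434, 0.256], [0.429, 0.26]] [0.431 0.257 0.139]
lower 0.07 [[0.508, 0.147], [0.507, 0.15], [0.465, 0.204]] [0.491 0.158 0.053]
collar 0.118 [[0.505, -0.006], [0.507, 0.008], [0.508, -0.004]] [ 0.507 -0.004  0.115]
griptop 0.156 [[0.507, -0.005], [0.505, 0.003]] [ 0.506 -0.004  0.154]
hole 0.046 [[0.509, -0.006], [0.506, -0.004], [0.508, -0.002]] [ 0.508 -0.004  0.046]
shortc 0.068 [[0.575, -0.007], [0.576, 0.004], [0.579, 0.001]] [ 0.578 -0.001  0.065]
pivot 0.106 [[0.494, 0.333]] 
t1 0.093 [[0.502, 0.195], [0.504, 0.197], [0.501, 0.204]] [0.503 0.198 0.091]
t2 0.093 [[0.499, 0.234], [0.498, 0.248]] [0.501 0.24  0.089]
t3 0.093 [[0.496, 0.275], [0.495, 0.286]] [0.497 0.28  0.09 ]
tape 0.025 [[0.338, 0.138], [0.337, 0.146], [0.335, 0.142]] [0.337 0.142 0.024]
needle 0.054 [[0.373, 0.046], [0.373, 0.065]] [0.375 0.054 0.048]
plateBL 0.012 [[0.532, 0.364]] 
plateBR 0.012 [[0.445, 0.368]] 
plSc1 0.012 [[0.461, 0.101]] 
plSc2 0.012 [[0.533, 0.109]] 
hf1 0.046 [[0.497, -0.016]] 
hf2 0.046 [[0.486, 0.019]] 
hf3 0.046 [[0.603, -0.021]] 
hb1 0.046 [[0.598, 0.026]] 
hb2 0.046 [[0.482, 0.04]]
```

Emit:
{"fn": "step_arm", "kwargs": {"targets": [[[0, 0, -8], [-0.03, 0.03, 0], -1], [[0, 0, -16], [-0.06, 0.062, 0], -1], [[0, 0, -24], [-0.09, 0.094, 0], -1], [[0, 0, -32], [-0.12, 0.126, 0], -1], [[0, 0, -40], [-0.15, 0.158, 0], -1], [[0, 0, -41], [-0.18, 0.19, 0], -0.5], [[0, 0, -41], [-0.21, 0.222, 0], -0.3], [[0, 0, -41], [-0.244, 0.258, 0], -0.3], [[0, 0, -41], [-0.244, 0.258, 0], -0.3], [[0, 0, -41], [-0.244, 0.258, 0], -0.3]]}}

```text
t: 1.15
eef_pos: [0.4304, 0.2585, 0.4048]
ee_rot: [[0.654, 0.756, 0.0], [0.756, -0.654, -0.0], [0.0, 0.0, -1.0]]
force: [1.1, -1.1, -0.4]
finger_gap: 0.663
```

Run:
```python
from h import *
im,ci=snap('wrist','w1.png');s=bot.read_state();print(s['t'],s['eef_pos'],s['ee_rot'],s['finger_gap'],s['force'])
for n,p in dict(knob=[.431,.258,.14],up=[.379,.194,.114],low=[.508,.148,.07],piv=[.495,.327,.106]).items(): print(n,proj(ci,p,True))
```

```text
1.2 [0.43109136 0.2579397  0.40472568] [[ 6.55511610e-01  7.55185076e-01  1.74106166e-04]
 [ 7.55185096e-01 -6.55511585e-01 -1.82254844e-04]
 [-2.35075296e-05  2.50952548e-04 -9.99999968e-01]] 0.656821355195858 [ 0.46820647 -0.39524469 -0.06986547]
knob [252.07920666 197.11121022]
up [254.18568823 266.7364313 ]
low [362.57600158 207.75383752]
piv [255.59114958  89.45235442]
```

View pics/w1.png

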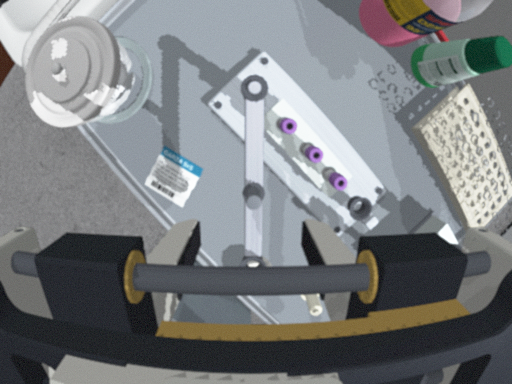

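The knob top is at about (254,198), the pivot ring at (254,88) and the lower mouth at (360,207), all matching my predictions. Next I go down and grip the knob.

Emit:
{"fn": "step_arm", "kwargs": {"targets": [[[0, 0, 0], [0, 0, -0.035], -0.3], [[0, 0, 0], [0, 0, -0.07], -0.3], [[0, 0, 0], [0, 0, -0.09], -0.3], [[0, 0, 0], [0, 0, -0.106], -0.3], [[0, 0, 0], [0, 0, -0.106], 0.3], [[0, 0, 0], [0, 0, -0.106], 1], [[0, 0, 0], [0, 0, -0.106], 1], [[0, 0, 0], [0, 0, -0.106], 1], [[0, 0, 0], [0, 0, -0.106], 1], [[0, 0, 0], [0, 0, -0.106], 1]]}}

```text
t: 2.2
eef_pos: [0.431, 0.258, 0.2991]
ee_rot: [[0.656, 0.755, 0.001], [0.755, -0.656, 0.0], [0.001, 0.0, -1.0]]
force: [2.4, -2.4, -0.0]
finger_gap: 0.184
```

Run:
```python
from h import *
_,ci=load('w1.png')
p=onz(ci,254,87.5,.112,True);l=onz(ci,360,207,.07,True);k=onz(ci,254,195,.14,True)
print(p,l,k,np.linalg.norm((p-l)[:2]),np.linalg.norm((p-k)[:2]))
s=bot.read_state();print(s['t'],s['eef_pos'],s['finger_gap'],s['force'])
print(bot.camera_info('wrist')['eye'])
```

```text
[0.494665   0.32897907 0.112     ] [0.50604321 0.15097587 0.07      ] [0.43347819 0.2583493  0.14      ] 0.1783664875635455 0.09344726018594372
2.2 [0.43103075 0.25803938 0.29914868] 0.18429045701493585 [ 2.39983848 -2.37502595 -0.03907619]
[0.47587171 0.31056688 0.2807634 ]
```

Emit:
{"fn": "step_arm", "kwargs": {"targets": [[[0, 0, 0], [0, 0, 0], 1], [[0, 0, 0], [0, 0, 0], 1], [[0, 0, 4], [0.005, -0.004, 0], 1], [[0, 0, 8], [0.0105, -0.008, 0], 1], [[0, 0, 12], [0.016, -0.012, 0], 1], [[0, 0, 16], [0.022, -0.015, 0], 1], [[0, 0, 20], [0.028, -0.0175, 0], 1], [[0, 0, 24], [0.0345, -0.02, 0], 1], [[0, 0, 28], [0.0405, -0.022, 0], 1], [[0, 0, 32], [0.047, -0.023, 0], 1]]}}

```text
t: 3.2
eef_pos: [0.4783, 0.2348, 0.299]
ee_rot: [[0.154, 0.988, 0.0], [0.988, -0.154, -0.001], [-0.001, 0.0, -1.0]]
force: [-1.0, -4.6, 4.3]
finger_gap: 0.143
```

Emit:
{"fn": "step_arm", "kwargs": {"targets": [[[0, 0, 4], [0.0065, -0.001, 0], 1], [[0, 0, 8], [0.0135, -0.0015, 0], 1], [[0, 0, 11], [0.0185, -0.0015, 0], 1], [[0, 0, 13.5], [0.0235, -0.0015, 0], 1], [[0, 0, 13.5], [0.0235, -0.0015, 0], 1], [[0, 0, 13.5], [0.0235, -0.0015, 0], 1], [[0, 0, 13.5], [0.0235, -0.0015, 0], 1]]}}

```text
t: 3.9
eef_pos: [0.5015, 0.2333, 0.299]
ee_rot: [[-0.077, 0.997, 0.001], [0.997, 0.077, -0.0], [-0.001, 0.001, -1.0]]
force: [0.7, -4.0, 5.1]
finger_gap: 0.145
```

Run:
```python
from h import *
s=bot.read_state();print(s['t'],s['eef_pos'],s['finger_gap'],s['force'])
o=[]
for n in['wrist','scene','side']: im,ci=snap(n,n+'2.png');o.append((im,ci))
f=lambda im,x,y,w,h,s:cv2.resize(im[y:y+h,x:x+w],None,fx=s,fy=s,interpolation=cv2.INTER_CUBIC)
A=np.hstack([f(o[0][0],100,0,300,250,1.6)[:400,:480],f(o[1][0],210,130,80,100,4)])
cv2.imwrite('pics/c3.png',A[:,:,::-1])
print('lower proj',proj(o[0][1],[.507,.149,.07],True))
```

```text
3.9 [0.50149587 0.23334421 0.29902712] 0.1446472442558933 [ 0.7085535  -3.97787707  5.12838323]
lower proj [249.70420911 303.42403076]
```

View pics/c3.png

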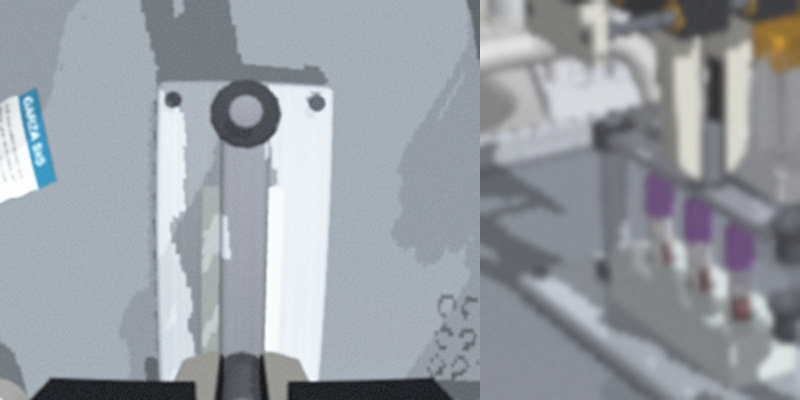

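Emit:
{"fn": "step_arm", "kwargs": {"targets": [[[0, 0, 0], [0, 0, 0], 0.4], [[0, 0, 0], [0, 0, 0], 0.3], [[0, 0, 0], [0, 0, 0], 0.3], [[0, 0, 0], [0, 0, 0.03], 0.3], [[0, 0, 0], [0, 0, 0.07], 0.3], [[0, 0, 0], [0, -0.03, 0.11], 0.3], [[0, 0, 0], [0, -0.07, 0.11], 0.3], [[0, 0, 0], [0, -0.11, 0.11], 0.3], [[0, 0, 0], [0, -0.15, 0.11], 0.3], [[0, 0, 0], [0, -0.15, 0.11], 0.3]]}}

```text
t: 5.05
eef_pos: [0.5013, 0.0804, 0.4088]
ee_rot: [[-0.075, 0.997, 0.0], [0.997, 0.075, -0.001], [-0.001, 0.0, -1.0]]
force: [-0.6, -0.1, -0.3]
finger_gap: 0.353
```

Emit:
{"fn": "step_arm", "kwargs": {"targets": [[[0, 0, 0], [0, 0, 0], 0.3], [[0, 0, 0], [0, 0, 0], 0.3]]}}

```text
t: 5.25
eef_pos: [0.5015, 0.0842, 0.4086]
ee_rot: [[-0.079, 0.997, -0.0], [0.997, 0.079, 0.0], [0.0, -0.0, -1.0]]
force: [0.1, 0.4, 0.1]
finger_gap: 0.349
```

Run:
```python
from h import *
s=bot.read_state();print(s['t'],s['eef_pos'],s['finger_gap'],s['joint_pos'])
o=[]
for n in['wrist','scene','side']: im,ci=snap(n,n+'3.png');o.append((im,ci))
f=lambda im,x,y,w,h,s:cv2.resize(im[y:y+h,x:x+w],None,fx=s,fy=s,interpolation=cv2.INTER_CUBIC)
A=np.hstack([f(o[0][0],170,0,200,240,2.5),np.vstack([f(o[1][0],260,170,75,75,4),f(o[1][0],315,185,75,75,4)])])
print(A.shape);cv2.imwrite('pics/c4.png',A[:,:,::-1])
for p in ([.507,.149,.07],[.507,.149,.114],[.507,-.004,.156],[.495,.3285,.106]): print(p,proj(o[0][1],p,True),proj(o[1][1],p))
```

```text
5.25 [0.50151963 0.08417826 0.40862795] 0.34949236632339453 [ 6.65001407e+00 -1.44910132e+01  1.02315159e+02  1.66800610e-02
  9.21855823e+01  2.12835327e+00]
(600, 800, 3)
[0.507, 0.149, 0.07] [261.13650507 120.9062258 ] [288.8375796  204.72728832]
[0.507, 0.149, 0.114] [262.77791875 121.7052521 ] [289.14076644 184.93239934]
[0.507, -0.004, 0.156] [249.4493414 292.2227572] [338.07723422 194.7313203 ]
[0.495, 0.3285, 0.106] [264.17387461 -47.67492303] [242.67489088 161.14430579]
```

View pics/c4.png

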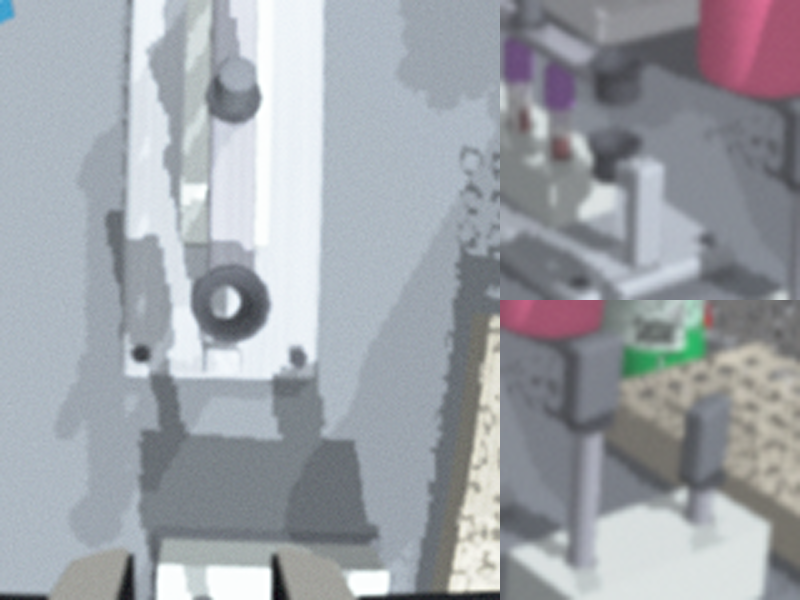

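The upper rim is at wrist (262,121) and scene (289,185), and the lower one at scene (288,205.5), so the bushings line up to about 1–1.5 mm. I move above the long pin with the jaws turned across it.

Emit:
{"fn": "step_arm", "kwargs": {"targets": [[[0, 0, 8.5], [0.001, -0.009, 0], 0], [[0, 0, 17], [0.001, -0.018, 0], 0], [[0, 0, 25.5], [0.002, -0.027, 0], 0], [[0, 0, 34], [0.003, -0.036, 0], 0], [[0, 0, 42.5], [0.003, -0.045, 0], 0], [[0, 0, 51], [0.004, -0.054, 0], 0], [[0, 0, 59.5], [0.005, -0.063, 0], 0], [[0, 0, 68], [0.0055, -0.072, 0], 0], [[0, 0, 76.5], [0.006, -0.081, 0], 0], [[0, 0, 85], [0.006, -0.088, 0], 0]]}}

```text
t: 6.4
eef_pos: [0.5077, -0.0042, 0.4086]
ee_rot: [[-1.0, 0.002, -0.0], [0.002, 1.0, 0.0], [0.0, 0.0, -1.0]]
force: [0.5, 0.2, 0.2]
finger_gap: 0.499
```

Emit:
{"fn": "step_arm", "kwargs": {"targets": [[[0, 0, 2], [0, 0, 0], 0], [[0, 0, 2], [0, 0, 0], 0], [[0, 0, 2], [0, 0, 0], 0]]}}

```text
t: 6.7
eef_pos: [0.5076, -0.004, 0.4087]
ee_rot: [[-1.0, -0.025, -0.0], [-0.025, 1.0, 0.0], [0.0, 0.0, -1.0]]
force: [0.5, -0.8, 0.6]
finger_gap: 0.498
```

Run:
```python
from h import *
s=bot.read_state();print(s['t'],s['eef_pos'],s['ee_rot'][:,1],s['finger_gap'])
im,ci=snap('wrist','w4.png')
A=cv2.resize(im[120:270,150:350],None,fx=4,fy=4,interpolation=cv2.INTER_CUBIC)
cv2.imwrite('pics/c5.png',A[:,:,::-1])
for p in ([.507,-.004,.156],[.507,-.004,.118],[.507,.022,.156]): print(p,(proj(ci,p,True)-[150,120])*4)
```

```text
6.7 [ 0.50760743 -0.00398547  0.40868352] [-2.54572543e-02  9.99675906e-01  1.09250090e-04] 0.49798889318112244
[0.507, -0.004, 0.156] [400.42936911 325.12264691]
[0.507, -0.004, 0.118] [400.71344328 279.64124216]
[0.507, 0.022, 0.156] [526.47475596 328.21218322]
```

View pics/c5.png

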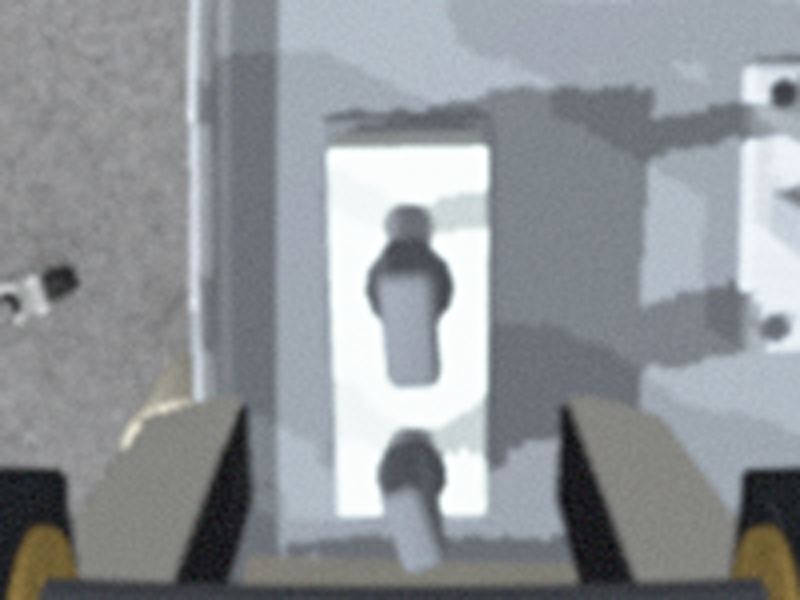

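The grip top is at crop (411,330), which puts the pin about 2 mm further +y than predicted, with its yaw 2–3° more. I go down, grip it, then lift.

Emit:
{"fn": "step_arm", "kwargs": {"targets": [[[0, 0, 2], [0, 0.002, -0.03], 0], [[0, 0, 2], [0, 0.002, -0.06], 0], [[0, 0, 2], [0, 0.002, -0.085], 0], [[0, 0, 2], [0, 0.002, -0.098], 0], [[0, 0, 2], [0, 0.002, -0.098], 0.5], [[0, 0, 2], [0, 0.002, -0.098], 1], [[0, 0, 2], [0, 0.002, -0.098], 1], [[0, 0, 2], [0, 0.002, -0.098], 1], [[0, 0, 2], [0, 0.002, -0.098], 1], [[0, 0, 2], [0, 0.002, -0.098], 1]]}}

```text
t: 7.75
eef_pos: [0.5076, -0.0025, 0.3115]
ee_rot: [[-0.998, -0.061, 0.001], [-0.061, 0.998, -0.0], [-0.001, -0.0, -1.0]]
force: [1.1, -0.1, 4.5]
finger_gap: 0.123
```

Emit:
{"fn": "step_arm", "kwargs": {"targets": [[[0, 0, 0], [0, 0, 0], 1], [[0, 0, 0], [0, 0, 0.02], 1], [[0, 0, 0], [0, 0, 0.05], 1], [[0, 0, 0], [0, 0, 0.085], 1], [[0, 0, 0], [0, 0, 0.12], 1], [[0, 0, 0], [0, 0, 0.13], 1], [[0, 0, 0], [0, 0, 0.13], 1], [[0, 0, 0], [0, 0, 0.13], 1]]}}

```text
t: 8.55
eef_pos: [0.5075, -0.0025, 0.4391]
ee_rot: [[-0.998, -0.061, -0.002], [-0.061, 0.998, 0.0], [0.002, 0.0, -1.0]]
force: [-0.0, 0.5, -2.0]
finger_gap: 0.13
```

Emit:
{"fn": "step_arm", "kwargs": {"targets": [[[0, 0, 0], [0, 0.02, 0.01], 1], [[0, 0, 0], [0, 0.05, 0.01], 1], [[0, 0, 0], [0, 0.08, 0.01], 1], [[0, 0, 0], [0, 0.11, 0.01], 1], [[0, 0, 0], [0, 0.14, 0.01], 1], [[0, 0, 0], [0, 0.151, 0.01], 1], [[0, 0, 0], [0, 0.151, 0.01], 1], [[0, 0, 0], [0, 0.151, 0.01], 1], [[0, 0, 0], [0, 0.151, 0.01], 1]]}}

```text
t: 9.45
eef_pos: [0.5076, 0.1475, 0.4504]
ee_rot: [[-0.998, -0.06, -0.0], [-0.06, 0.998, -0.0], [0.0, -0.0, -1.0]]
force: [-0.5, -0.9, -0.1]
finger_gap: 0.132
```

Run:
```python
from h import *
s=bot.read_state();print(s['t'],s['eef_pos'],s['finger_gap'])
f=lambda im,x,y,w,h,s:cv2.resize(im[y:y+h,x:x+w],None,fx=s,fy=s,interpolation=cv2.INTER_CUBIC)
a,ca=snap('scene','s5.png');b,cb=snap('side','d5.png')
p=[.507,.149,.14];u1=proj(ca,p);u2=proj(cb,p);print(u1,u2)
x1,y1=(u1-[32,45]).astype(int);x2,y2=(u2-[32,45]).astype(int);print(x1,y1,x2,y2)
A=np.hstack([f(a,x1,y1,66,100,6),f(b,x2,y2,66,100,6)]);cv2.imwrite('pics/c6.png',A[:,:,::-1])
for p in ([.507,.149,.144],[.507,.149,.114],[.507,.149,.07]):print(p,(proj(ca,p)-[x1,y1])*6,(proj(cb,p)-[x2,y2])*6+[396,0])
```

```text
9.45 [0.5076153  0.14753875 0.4503776 ] 0.13192311132974188
[289.32581233 172.85086233] [222.47946447 166.88566535]
257 127 190 121
[0.507, 0.149, 0.144] [194.12809687 263.79555611] [590.37835041 266.74004171]
[0.507, 0.149, 0.114] [192.84459862 347.59439605] [594.05553508 329.99384333]
[0.507, 0.149, 0.07] [191.0254776  466.36372994] [599.20465113 418.56735661]
```

View pics/c6.png

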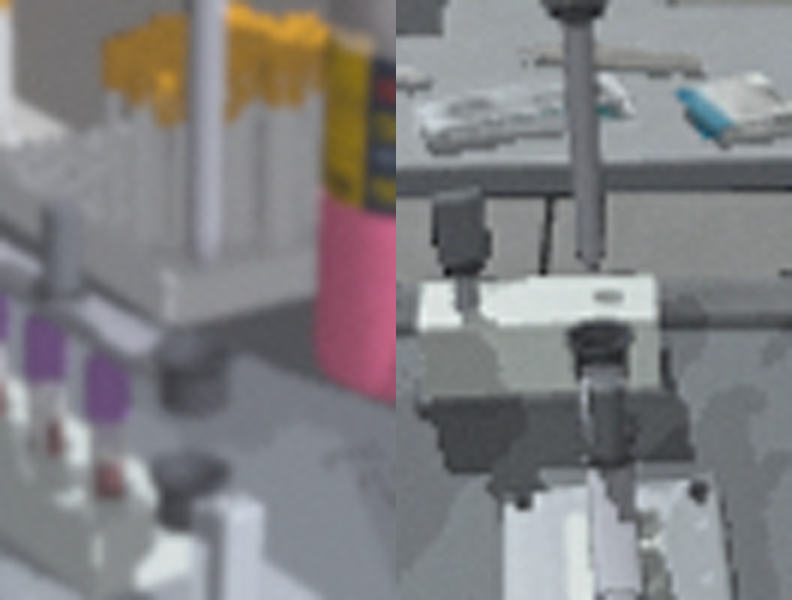

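Relative to the rim in both views, the pin tip is about 2.5 mm too far +x and 2 mm too far −y. I correct that and start down.

Emit:
{"fn": "step_arm", "kwargs": {"targets": [[[0, 0, 0], [-0.0025, 0.002, 0], 1], [[0, 0, 0], [-0.0025, 0.002, -0.01], 1], [[0, 0, 0], [-0.0025, 0.002, -0.02], 1], [[0, 0, 0], [-0.0025, 0.002, -0.03], 1], [[0, 0, 0], [-0.0025, 0.002, -0.036], 1], [[0, 0, 0], [-0.0025, 0.002, -0.042], 1], [[0, 0, 0], [-0.0025, 0.002, -0.042], 1]]}}

```text
t: 10.25
eef_pos: [0.505, 0.1505, 0.4078]
ee_rot: [[-0.998, -0.061, -0.001], [-0.061, 0.998, -0.0], [0.001, -0.0, -1.0]]
force: [0.2, 0.2, -0.8]
finger_gap: 0.123
```

Emit:
{"fn": "step_arm", "kwargs": {"targets": [[[0, 0, 0], [0, 0, -0.005], 1], [[0, 0, 0], [0, 0, -0.01], 1], [[0, 0, 0], [0, 0, -0.015], 1], [[0, 0, 0], [0, 0, -0.02], 1], [[0, 0, 0], [0, 0, -0.025], 1], [[0, 0, 0], [0, 0, -0.025], 1]]}}

```text
t: 10.85
eef_pos: [0.505, 0.1505, 0.3829]
ee_rot: [[-0.998, -0.061, -0.001], [-0.061, 0.998, -0.0], [0.001, -0.0, -1.0]]
force: [0.6, 0.1, -1.4]
finger_gap: 0.129
```

Run:
```python
from h import *
s=bot.read_state();print(s['t'],s['eef_pos'],s['finger_gap'],s['force'],s['moment'])
f=lambda im,x,y,w,h,s:cv2.resize(im[y:y+h,x:x+w],None,fx=s,fy=s,interpolation=cv2.INTER_CUBIC)
a,ca=snap('scene','s6.png');b,cb=snap('side','d6.png')
A=np.hstack([f(a,257,127,66,100,6),f(b,190,121,66,100,6)]);cv2.imwrite('pics/c7.png',A[:,:,::-1])
```

```text
10.85 [0.50495737 0.1504746  0.38285242] 0.12895723144048388 [ 0.63249838  0.09766087 -1.38319066] [ 0.04686774 -0.0612652  -0.01145063]
```

View pics/c7.png

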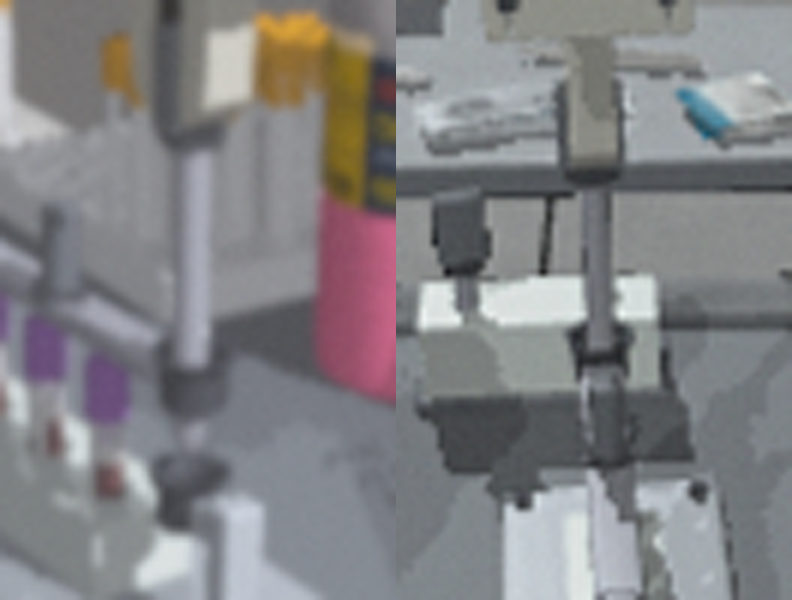

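The pin passes cleanly through the upper bushing, with its tip at crop (195,440) over the lower mouth at (190,470). I continue down.

Emit:
{"fn": "step_arm", "kwargs": {"targets": [[[0, 0, 0], [0, 0, -0.006], 1], [[0, 0, 0], [0, 0, -0.012], 1], [[0, 0, 0], [0, 0, -0.018], 1], [[0, 0, 0], [0, 0, -0.024], 1], [[0, 0, 0], [0, 0, -0.03], 1], [[0, 0, 0], [0, 0, -0.03], 1]]}}

```text
t: 11.55
eef_pos: [0.5049, 0.1505, 0.3526]
ee_rot: [[-0.998, -0.061, -0.001], [-0.061, 0.998, -0.0], [0.001, -0.0, -1.0]]
force: [0.8, 0.2, -1.0]
finger_gap: 0.127
```

Emit:
{"fn": "step_arm", "kwargs": {"targets": [[[0, 0, 0], [0, 0, -0.006], 1], [[0, 0, 0], [0, 0, -0.012], 1], [[0, 0, 0], [0, 0, -0.018], 1], [[0, 0, 0], [0, 0, -0.018], 1], [[0, 0, 0], [0, 0, -0.018], 1], [[0, 0, 0], [0, 0, -0.018], 1]]}}

```text
t: 12.15
eef_pos: [0.505, 0.1505, 0.336]
ee_rot: [[-0.998, -0.061, 0.0], [-0.061, 0.998, 0.0], [-0.0, 0.0, -1.0]]
force: [0.3, -0.3, -1.0]
finger_gap: 0.126
```

Run:
```python
from h import *
s=bot.read_state();print(s['t'],s['eef_pos'],s['finger_gap'],s['force'],s['moment'])
f=lambda im,x,y,w,h,s:cv2.resize(im[y:y+h,x:x+w],None,fx=s,fy=s,interpolation=cv2.INTER_CUBIC)
a,ca=snap('scene','s7.png');b,cb=snap('side','d7.png')
A=np.hstack([f(a,257,137,66,100,6),f(b,190,141,66,100,6)]);cv2.imwrite('pics/c8.png',A[:,:,::-1])
x,y=s['eef_pos'][:2]
for z in(.14,.114,.05,.03,.012):print(z,(proj(ca,[x,y,z])-[257,137])*6,(proj(cb,[x,y,z])-[190,141])*6+[396,0])
```

```text
12.15 [0.50504883 0.15052688 0.33602409] 0.12598829733323236 [ 0.30057625 -0.27155125 -0.95529359] [ 0.14718719 -0.02573054  0.04325966]
0.14 [186.3876337  214.72700019] [595.54709072 156.99866143]
0.114 [185.36906956 287.1908994 ] [598.65380045 211.7263911 ]
0.05 [182.96347659 458.33245   ] [605.88468329 339.10546297]
0.03 [182.23991856 509.80867456] [608.03086947 376.9126313 ]
0.012 [181.59967515 555.35763143] [609.91902746 410.17438059]
```

View pics/c8.png

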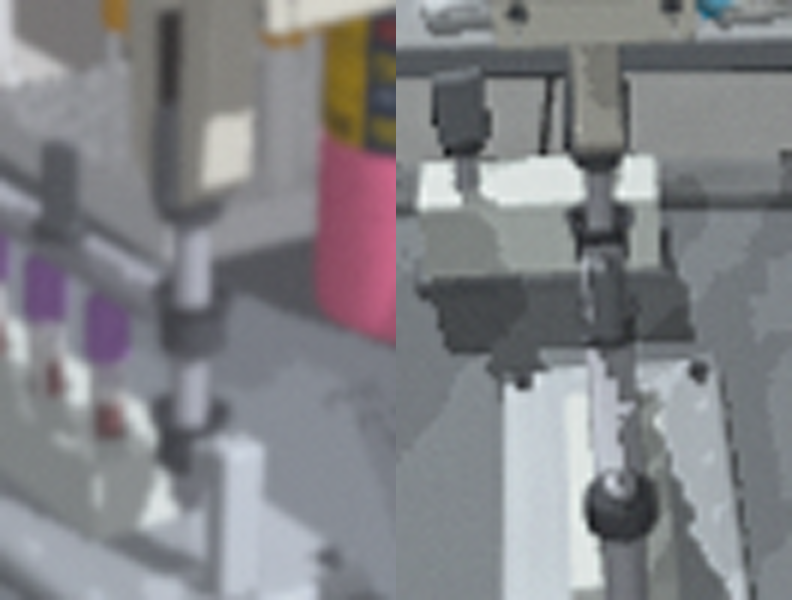

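```bash
python3 -c "
from bench import bot
s=bot.read_state();print(s['t'],s['eef_pos'],s['finger_gap'],s['force'])
print(bot.close_job())"
```

```text
12.25 [0.50504213 0.15050923 0.33601896] 0.1283522039018447 [-0.15593652 -0.49124168  0.29751115]
the job is handed in; nothing more can be done
None
```

I swung the keeper bar in by its knob and threaded the long pin through both bushings. I handed the job in at 12.25 s with the gripper still holding the pin; the hand-in reports no verdict.

**Last checks**
- **Pin fit:** in the last pictures the pin runs through the upper bushing into the lower one. The force on the tool was under 1 N sideways, so it was not jammed.
- **Heights:** the collar's underside reads about z 0.140, some 26 mm above the upper mouth. That puts the tip at about z 0.030, roughly 20 mm below the lower bushing and 18 mm above the plate.
- **Bar alignment:** the two bushings lined up to about 1–1.5 mm, which is roughly 0.01 rad of bar angle.
- **Grip:** the finger opening was about 12 mm, matching the pin's grip.

**Disagreements and gaps**
- **Tip not seen:** the carrier's bracket hid the tip, so its height comes from the collar and tool heights.
- **Mouth position:** the camera views differed by 2–3 mm. I corrected this by (−2.5, +2) mm before inserting the pin.
- **Other objects:** I saw no sign that the short pin, the tubes, the tape roll or the needle holder had moved. I did not measure any of them again at the end.

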